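# Throw the lamp-jig clamp with the extension bar

## Robot

A 6-joint arm with a two-finger parallel gripper is mounted at the origin on the work surface. World frame = base frame: x ahead of the robot, y to its left, z up, the work surface at z = 0. Lengths are in mm, angles in degrees, forces in N, time in s.
With the tool pointing down it reaches from about 350 to 850 mm from the base axis. Payload 8.1 kg.
Tool frame: the origin (TCP) lies at the very end of the fingers, on their centre line; the grasp point (between the pads) lies grip_depth behind it (grip_depth is the distance from the TCP to the grasp point, in mm); z points along the fingers, y is the direction in which the jaws open and shut (so a half turn about z gives the same grasp; the last joint's range is limited). The gripper opens to 85 mm and grips with 20 to 120 N. Pads are 22 mm wide; open, the fingers measure 114 mm over their backs; the gripper's body (76 mm by 85 mm) begins 54 mm behind the grasp point. The pads swing forward as they close: fully open they stand 13 mm farther back than shut.
Start: joints at [-70.611, 7.471, 85.268, -0, 87.261, -4.893], TCP at [246.756, -546.915, 198.992] pointing down, gripper open.
Joint ranges: [-169.43, 169.43], [-51.17, 129.36], [1.28, 143.12], [-76.62, 256.62], [0, 156.53], [-152.29, 152.29]. Speed limits (degrees/s): [136.94, 136.94, 159.86, 180, 180, 180].

## Interface

Orientations are given as [roll, pitch, yaw] about the fixed x, y, z axes, in that order (R = Rz(yaw) Ry(pitch) Rx(roll)).
In Python, from bench import * gives the robot as it stands.
- The arm moves only by the tool step_arm, never from a script. Its argument "plan" is a list of rows, each an object of numbers: "grip": the finger opening in cm, from 0 to 8.54; "tx", "ty", "tz": the shift along the tool's x, y, z in cm; "ax", "ay", "az": the turn, a rotation vector about the tool's x, y, z in degrees. In form: [{"grip": .., "tx": .., "ty": .., "tz": .., "ax": .., "ay": .., "az": ..}, ...]. A call has 1 to 8 rows; each row shifts and turns the commanded pose from where the row before left it, along the tool's axes as they then stand; what a row does not reach is not made up. A row lasts 1/12 s, in which the tool goes at most 41.7 mm and 7.16 degrees, less where a joint would pass 70% of its speed; a pose out of reach is approached as far as the arm can. A call with a gripper value outside its range is refused whole. The fingers move at their own pace and stop on an object; "newtons" is the grip in N (left out, the last holds). Time passes only in rows, so rows that do not move let the fingers close. It gives the time, the measured TCP pose, the force and the opening at its end, in the units of the state.
- sense(): the state, without advancing time (a new reading comes with each control period).
- snapshot(name): name is "side" or "top"; returns the picture (420x560x3 uint8, red, green, blue); there is no depth.
- camera_model(name): a dict with "intrinsics" (3x3 intrinsics, pixels), "pose" (4x4, takes a point from camera to world coordinates). Camera axes: x right, y down, z forward; pixel columns grow to the right and rows downward; lengths in mm; the calibration is good to about 2 mm. A picture is of the moment at which its call begins. camera_model takes no time and is no camera call.
- hand_in(): hands the job in, once; it reports no verdict.
The state is a dict: "time": time; "joint_pos": joint angles; "qd": joint speeds; "joint_efforts": joint torques, N m; "tool_pos": TCP position; "tcp_rot": TCP orientation; "ft_force": force on the tool from outside, world axes, zero at the start; "wrist_torque": the same for the moment, N m; "finger_gap": finger opening in mm.
Only numpy, scipy, OpenCV 4.12 (cv2) and the standard library are available. Lean on these libraries where they do the work, as an engineer would, in place of code of your own. Each camera call takes 0.05 s, during which the arm holds its last target.

## Task

Shut the toggle clamp of the lamp jig on the shop counter, using the hollow square bar as an extension: slip the bar fully onto the clamp's short lever stub and, with the bar on it, swing the lever over its dead point until it is fully home at its other stop. Then draw the bar off and lay it flat on the counter well clear of the clamp, without dropping it. Leave the short solid bar alone.

Things in the scene. Friction and masses are not known exactly. Their poses are not given: they have to be found in the camera images.
- bar: The extension bar: a plain dark grey metal square tube, 200 mm long, 34 x 34 mm outside, 28 x 28 mm inside, open at both ends (either end may be used), about 0.3 kg. It lies flat on the counter. Origin on its axis at mid-length (17 mm above the counter when lying); x runs along the tube, y and z square to its faces.
- stock: Bystander to leave where it lies: a solid dark grey metal square bar, 130 mm long, 22 x 22 mm, 0.17 kg, too short and with no hole. Origin at its centre, x along it.
- stub (a point): Tip of the lever's stub: a level round pin 85 mm above the counter. x points out along the lever, z up; the vertical pivot is 105 mm back from the tip. The pin is 16 mm thick, 55 mm long, ends at a 34 mm collar that stops the bar; the middle of a bar fully on is 45 to 50 mm beyond the tip. Hub under 110 mm high; jig and lamp (124 mm high) are fixed behind the pivot; below the stub is open counter.
- lever (a joint): Lever angle about its pivot, rad: 0 open stop (start), 0.9 closed stop; grows anticlockwise seen from above, away from the robot. A spring drives it back to 0 below the dead point at 0.58, on to 0.9 above it. Push needed: 1.5 N m at 0 (10 N at the middle of a bar fully on), falling to nothing at the dead point. The bar has 6 mm play around the stub: the lever lags or leads it by up to 0.2 rad.
Things that resemble listed ones, but are neither listed nor needed, are in the scene too. Leave any blue or turquoise look-alike of the bar alone.

How it is judged:
By the outcome, as a careful person would: the job done as asked, in the order asked, and still so for the second after the job is handed in, with the robot touching nothing.
It also fails if it takes over 58 s, if anything falls off the work surface, if the arm or the gripper's body presses on something with over 40 N, if the wrist force passes 120 N, or if a joint passes its speed limit or range.

## Working session

There is one attempt and no reset: what is moved stays moved. The work goes in short steps, Python scripts to look and compute and a tool call to move; the robot and the scene stay as the last step left them, time stands still between calls to the robot, and variables do not carry over. Pictures are saved under pics/ and viewed, and the job is handed in when it is done.

Besides the shell and the picture viewer there is one more tool, called in YAML: its name, and indented under it one key for each argument. step_arm: Moves the arm, as the interface text tells. Its arguments: {"type":"object","properties":{"plan":{"type":"array","items":{"type":"object","properties":{"grip":{"type":"number"},"tx":{"type":"number"},"ty":{"type":"number"},"tz":{"type":"number"},"ax":{"type":"number"},"ay":{"type":"number"},"az":{"type":"number"}}}},"newtons":{"type":"number"}},"required":["plan"]}

```bash
ls; mkdir -p pics
python3 - <<'E'
from bench import *
import cv2
s=sense();print(s)
for n in("top","side"):
    cv2.imwrite(f"pics/{n}0.png",snapshot(n)[:,:,::-1]); c=camera_model(n);print(n,c)
E
```

```text
pics
{'time': 0.0, 'joint_pos': array([-7.06095679e+01,  7.51351805e+00,  8.53304701e+01,  2.48849199e-03,
        8.72618744e+01, -4.89561194e+00]), 'qd': array([ 0.03571351, -0.0679645 , -0.01366004, -0.03193813, -0.06464411,
       -0.04733532]), 'joint_efforts': array([ 2.28757635e-03, -5.69401431e+01, -5.00552416e+01, -4.71076405e-06,
        1.48683088e-02, -6.76920877e-06]), 'tool_pos': array([ 246.58195051, -546.31371591,  197.94965606]), 'tcp_rot': array([-1.79894736e+02, -1.15107359e-02,  2.42859123e+01]), 'ft_force': array([ 0.48192548, -0.53422937, -0.01932062]), 'wrist_torque': array([-0.03405955,  0.05090227,  0.00451524]), 'finger_gap': 85.56329306826207}
top {'intrinsics': array([[443.10146069,   0.        , 281.37587273],
       [  0.        , 443.10146069, 214.22099233],
       [  0.        ,   0.        ,   1.        ]]), 'pose': array([[-2.12331953e-02, -9.95157011e-01,  9.59774708e-02,
         4.31794202e+02],
       [-9.99769006e-01,  2.14547183e-02,  1.27657895e-03,
        -2.62313725e+01],
       [-3.32956609e-03, -9.59281947e-02, -9.95382688e-01,
         1.09477203e+03],
       [ 0.00000000e+00,  0.00000000e+00,  0.00000000e+00,
         1.00000000e+00]])}
side {'intrinsics': array([[390.18080187,   0.        , 286.45405372],
       [  0.        , 390.18080187, 207.06062291],
       [  0.        ,   0.        ,   1.        ]]), 'pose': array([[ 9.09651921e-01, -2.38746402e-01,  3.39902248e-01,
         2.99473435e+02],
       [-4.14768713e-01, -5.66154576e-01,  7.12345360e-01,
        -5.62696240e+02],
       [ 2.23673215e-02, -7.88967143e-01, -6.14028135e-01,
         5.22378356e+02],
       [ 0.00000000e+00,  0.00000000e+00,  0.00000000e+00,
         1.00000000e+00]])}
```

View pics/top0.png

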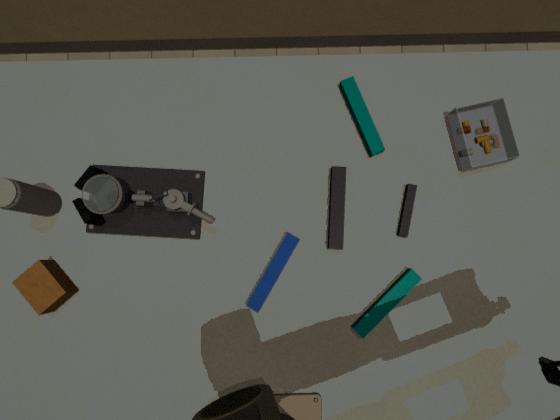

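View pics/side0.png

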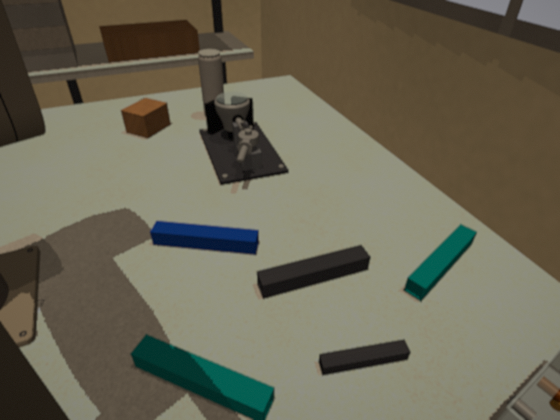

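```bash
cat > h.py <<'E'
import numpy as np, cv2
from bench import *
def ray(n,uv):
    c=camera_model(n);K=c["intrinsics"];P=c["pose"]
    d=P[:3,:3]@np.linalg.solve(K,[uv[0],uv[1],1.]);return P[:3,3],d
def onz(n,uv,z):
    o,d=ray(n,uv);return o+d*(z-o[2])/d[2]
def proj(n,p):
    c=camera_model(n);P=c["pose"];q=P[:3,:3].T@(np.array(p,float)-P[:3,3]);q=c["intrinsics"]@q;return q[:2]/q[2]
def two(a,b):
    o1,d1=ray("top",a);o2,d2=ray("side",b)
    d1=d1/np.linalg.norm(d1);d2=d2/np.linalg.norm(d2)
    t=np.linalg.lstsq(np.c_[d1,-d2],o2-o1,rcond=None)[0]
    p=o1+t[0]*d1;q=o2+t[1]*d2;return (p+q)/2,np.linalg.norm(p-q)
E
python3 - <<'E'
from h import *
t=cv2.imread("pics/top0.png");s=cv2.imread("pics/side0.png")
g=t.max(2);print(t[208,337],t[210,407],t[250,337],t[150,300])
m=(g<70).astype(np.uint8)*255
cs,_=cv2.findContours(m,cv2.RETR_EXTERNAL,cv2.CHAIN_APPROX_NONE)
for c in cs:
    if cv2.contourArea(c)>200:
        r=cv2.minAreaRect(c);b=cv2.boxPoints(r)
        if 320<r[0][0]<420 and 160<r[0][1]<260:
            for z in (34,22):
                w=np.array([onz("top",p,z) for p in b]);print(r,z,w[:,:2].round(1).tolist(),np.linalg.norm(np.diff(w,axis=0),axis=1).round(1))
a=cv2.resize(t[150:250,60:230],None,fx=4.5,fy=4.5,interpolation=cv2.INTER_CUBIC)
cv2.imwrite("pics/a.png",cv2.convertScaleAbs(a,alpha=2))
a=cv2.resize(s[80:210,170:310],None,fx=4.5,fy=4.5,interpolation=cv2.INTER_CUBIC)
cv2.imwrite("pics/b.png",cv2.convertScaleAbs(a,alpha=2))
a=np.hstack([cv2.resize(t[150:260,320:430],None,fx=3.6,fy=3.6,interpolation=2),cv2.resize(s[230:380,250:400],None,fx=2.64,fy=2.64,interpolation=2)])
cv2.imwrite("pics/c.png",cv2.convertScaleAbs(a,alpha=2.5))
E
```

```text
[44 46 47] [43 44 45] [ 91 104 109] [108 112 109]
((405.9819030761719, 210.31246948242188), (11.413232803344727, 53.572322845458984), 10.43747615814209) 34 [[476.8, -296.7], [603.6, -326.0], [598.0, -352.9], [471.3, -323.3]] [130.2  27.5 130.1]
((405.9819030761719, 210.31246948242188), (11.413232803344727, 53.572322845458984), 10.43747615814209) 22 [[477.3, -299.8], [605.6, -329.4], [599.9, -356.6], [471.7, -326.7]] [131.7  27.8 131.6]
((335.7490539550781, 207.27169799804688), (16.549583435058594, 82.1397933959961), 2.4895527362823486) 34 [[451.0, -128.9], [649.5, -143.7], [646.9, -183.8], [448.4, -168.3]] [199.1  40.2 199.1]
((335.7490539550781, 207.27169799804688), (16.549583435058594, 82.1397933959961), 2.4895527362823486) 22 [[451.2, -130.1], [652.0, -145.0], [649.3, -185.6], [448.6, -169.9]] [201.4  40.6 201.3]
```

View pics/a.png

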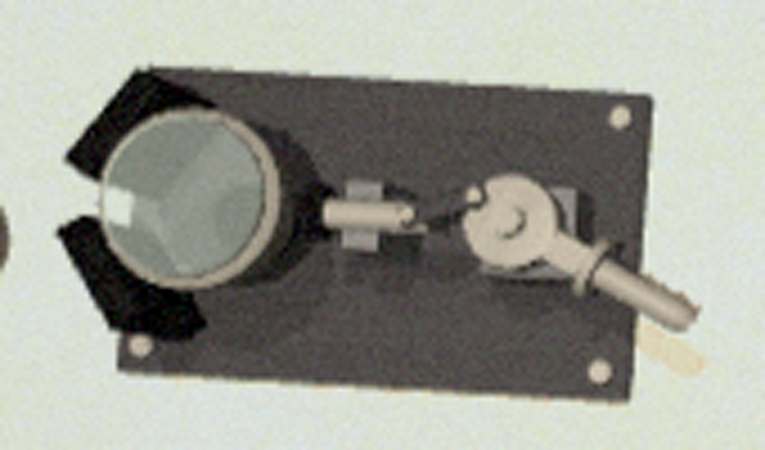

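View pics/b.png

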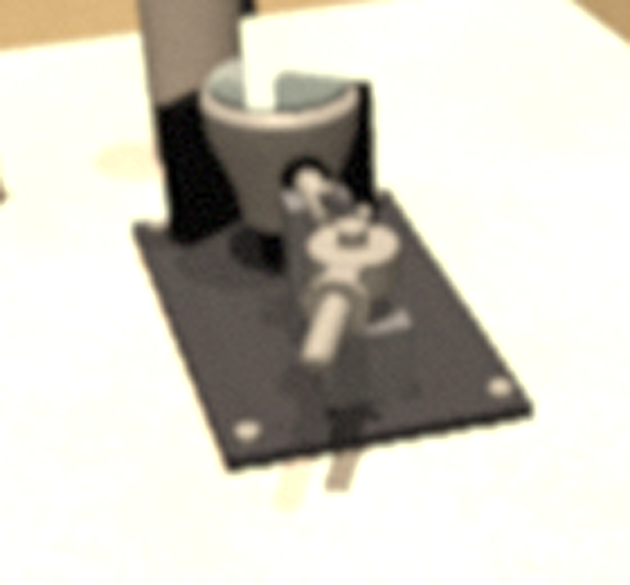

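View pics/c.png

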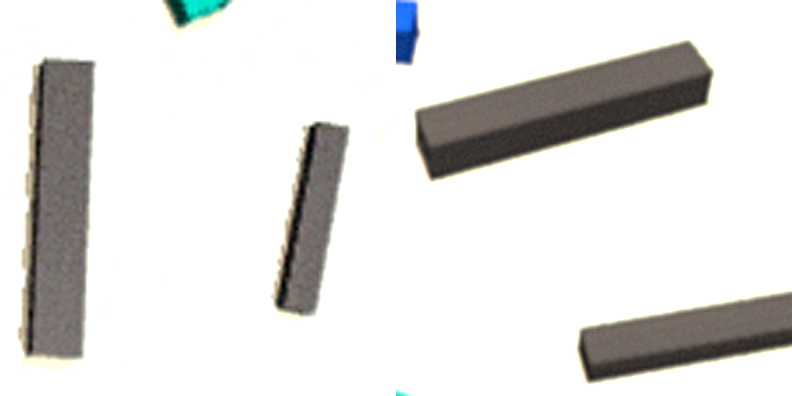

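Run:
```python
from h import *
z=34
e=[onz("top",p,z) for p in [(346.4,167.2),(331.7,167.2),(342.8,248.6),(328.3,248.6)]]
for p in e: print(p.round(1))
a=(e[0]+e[1])/2;b=(e[2]+e[3])/2;print("bar top c",((a+b)/2).round(1),"len",np.linalg.norm(a-b),"yaw",np.degrees(np.arctan2(*(a-b)[[1,0]])))
m=lambda u:(u[0]/4.5+60,u[1]/4.5+150)
tip=onz("top",m((690,318)),85)
pc=onz("top",m((603,278)),85); print("tip",tip.round(1),"pin",pc.round(1))
d=tip-pc;print("dir",np.degrees(np.arctan2(d[1],d[0])))
for h in(95,108):
  pv=onz("top",m((513,220)),h);d=tip-pv;print(h,"pivot",pv.round(1),np.linalg.norm(d[:2]),np.degrees(np.arctan2(d[1],d[0])))
print(two(m((688,317)),(318/4.5+170,352/4.5+80)))
# plate orientation z~10
c=[onz("top",m(u),10) for u in [(652,97),(628,402),(118,370),(150,68)]]
for p in c:print(p.round(1))
d=c[0]-c[3];print(np.degrees(np.arctan2(d[1],d[0])));d=c[1]-c[2];print(np.degrees(np.arctan2(d[1],d[0])))
# side check bar corners
s=cv2.imread("pics/side0.png")
for u in [(416+0,112),(690,42)]:
  q=((u[0]-396)/2.64+250,u[1]/2.64+230);print(q,onz("side",q,34).round(1))
# bar contour line fits from side view
```

```text
[ 645.4 -185.2   34. ]
[ 646.2 -149.5   34. ]
[ 448.5 -169.7   34. ]
[ 449.3 -135.1   34. ]
bar top c [ 547.3 -159.9   34. ] len 197.4463208426951 yaw -4.354802198571285
tip [517.7 131.   85. ] pin [539.1 175.2  85. ]
dir -115.8327521231418
95 pivot [568.5 218.7  95. ] 101.33555998127773 -120.09343261943444
108 pivot [566.7 215.5 108. ] 97.6890709153931 -120.12774344054822
(array([518.26231646, 130.97806813,  90.5939262 ]), np.float64(1.0477442953311542))
[646.9 162.8  10. ]
[479.  176.7  10. ]
[502.4 454.8  10. ]
[669.3 440.6  10. ]
-94.60099893593397
-94.8053602218881
(257.57575757575756, 272.42424242424244) [ 451.4 -139.4   34. ]
(361.3636363636364, 245.9090909090909) [ 647.7 -153.7   34. ]
```

Run:
```python
from h import *
t=cv2.imread("pics/top0.png")
a=cv2.resize(t[180:230,160:225],None,fx=11,fy=11,interpolation=cv2.INTER_CUBIC)
cv2.imwrite("pics/d.png",cv2.convertScaleAbs(a,alpha=1.8))
s=cv2.imread("pics/side0.png")
a=cv2.resize(s[115:180,220:270],None,fx=9,fy=9,interpolation=cv2.INTER_CUBIC)
cv2.imwrite("pics/e.png",cv2.convertScaleAbs(a,alpha=1.8))
```

```text
(no output)
```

View pics/d.png

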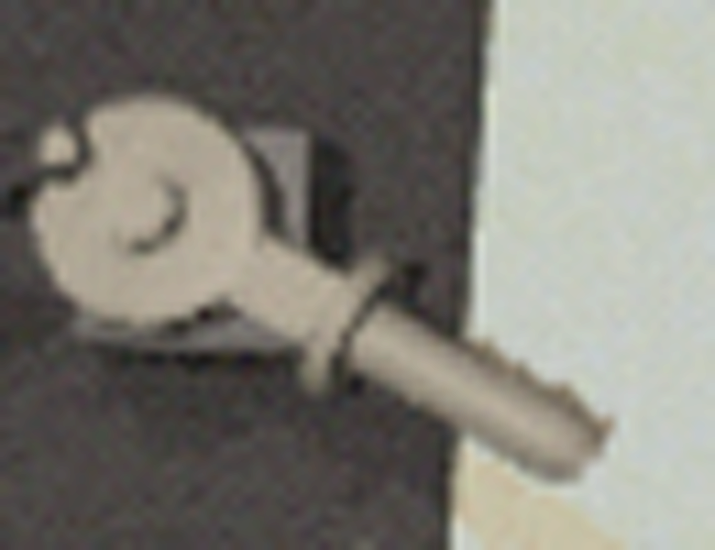

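View pics/e.png

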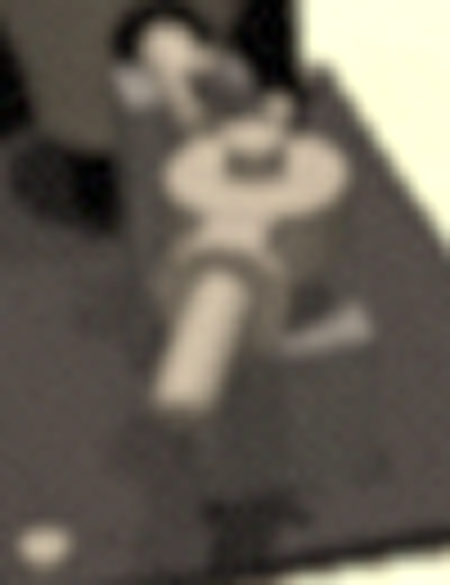

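Candidates: dark grey at top px (337,208) measures about 199×35 mm, so it is the bar. Dark grey at (406,210) is 130 mm long, so it is the stock. The teal pieces at (362,117) and (386,303) and the blue one at (272,272) are look-alikes. The enlarged crop confirms the bar. The stub tip is at about (213.5,221), which is world (518,131), and the lever points along about -119°.

```bash
python3 - <<'E'
import bench
print([x for x in dir(bench) if not x.startswith('__')])
print(getattr(bench,'grip_depth',None))
E
cat >> h.py <<'E'
from scipy.spatial.transform import Rotation as R
def rel(pt,yaw):
    s=sense();r=R.from_euler('xyz',s["tcp_rot"],degrees=True)
    d=r.inv().apply(np.array(pt)-s["tool_pos"])/10
    q=(r.inv()*R.from_euler('xyz',[180,0,yaw],degrees=True)).as_rotvec(degrees=True)
    print("shift cm",d.round(2),"turn",q.round(1),"rows>=",max(np.linalg.norm(d)/4.17,np.linalg.norm(q)/7.16).round(1))
E
python3 -c "
from h import *
rel([547.5,-160,120],-4.4)"
```

```text
['PlanningError', 'camera_model', 'grip_depth', 'hand_in', 'sense', 'snapshot']
18.700000000000003
shift cm [ 43.32 -22.83   7.85] turn [-0.1  0.  28.7] rows>= 11.9
```

step_arm:
  plan:
    - {"tx": 3.1,"ty": -1.63,"tz": 0.5}
    - {"tx": 3.1,"ty": -1.63,"tz": 0.5}
    - {"tx": 3.1,"ty": -1.63,"tz": 0.5}
    - {"tx": 3.1,"ty": -1.63,"tz": 0.5}
    - {"tx": 3.1,"ty": -1.63,"tz": 0.5}
    - {"tx": 3.1,"ty": -1.63,"tz": 0.5}
    - {"tx": 3.1,"ty": -1.63,"tz": 0.5}
    - {"tx": 3.1,"ty": -1.63,"tz": 0.5}

```text
invalid input
```

step_arm:
  plan:
    - {"tx": 3.1,"ty": -1.63,"tz": 0.6}
    - {"tx": 3.1,"ty": -1.63,"tz": 0.6}
    - {"tx": 3.1,"ty": -1.63,"tz": 0.6}
    - {"tx": 3.1,"ty": -1.63,"tz": 0.6}
    - {"az": 7.1}
    - {"az": 7.1}
    - {"az": 7.1}
    - {"az": 7.1}

```text
invalid input
```

```bash
python3 -c "
from h import *
rel([547.5,-160,120],-4.4);rel([547.5,-160,5],-4.4);s=sense();print(s['time'],s['tool_pos'],s['tcp_rot'],s['ft_force'])"
```

```text
shift cm [ 43.32 -22.83   7.85] turn [-0.1  0.  28.7] rows>= 11.9
shift cm [ 43.32 -22.81  19.35] turn [-0.1  0.  28.7] rows>= 12.6
0.1 [ 246.57792135 -546.38212095  198.03315241] [-1.79903877e+02 -8.32440918e-03  2.42809175e+01] [0.88141993 0.50547122 0.44668963]
```

step_arm:
  plan:
    - {"grip": 8.5,"tx": 3.1,"ty": -1.63,"tz": 0.5,"ax": 0,"ay": 0,"az": 0}
    - {"grip": 8.5,"tx": 3.1,"ty": -1.63,"tz": 0.5,"ax": 0,"ay": 0,"az": 0}
    - {"grip": 8.5,"tx": 3.1,"ty": -1.63,"tz": 0.5,"ax": 0,"ay": 0,"az": 0}
    - {"grip": 8.5,"tx": 3.1,"ty": -1.63,"tz": 0.5,"ax": 0,"ay": 0,"az": 0}
    - {"grip": 8.5,"tx": 3.1,"ty": -1.63,"tz": 0.5,"ax": 0,"ay": 0,"az": 0}
    - {"grip": 8.5,"tx": 3.1,"ty": -1.63,"tz": 0.5,"ax": 0,"ay": 0,"az": 0}
    - {"grip": 8.5,"tx": 3.1,"ty": -1.63,"tz": 0.5,"ax": 0,"ay": 0,"az": 0}
    - {"grip": 8.5,"tx": 3.1,"ty": -1.63,"tz": 0.5,"ax": 0,"ay": 0,"az": 0}

```text
time: 0.77
tool_pos: [419.7, -324.4, 158.4]
tcp_rot: [-180.0, 0.0, 24.3]
ft_force: [1.0, -0.2, 0.1]
finger_gap: 85.1
```

step_arm:
  plan:
    - {"grip": 8.5,"tx": 3.1,"ty": -1.63,"tz": 0.5,"ax": 0,"ay": 0,"az": 0}
    - {"grip": 8.5,"tx": 3.1,"ty": -1.63,"tz": 0.5,"ax": 0,"ay": 0,"az": 0}
    - {"grip": 8.5,"tx": 3.1,"ty": -1.63,"tz": 0.5,"ax": 0,"ay": 0,"az": 0}
    - {"grip": 8.5,"tx": 3.1,"ty": -1.63,"tz": 0.5,"ax": 0,"ay": 0,"az": 0}
    - {"grip": 8.5,"tx": 0,"ty": 0,"tz": 0,"ax": 0,"ay": 0,"az": 7.1}
    - {"grip": 8.5,"tx": 0,"ty": 0,"tz": 0,"ax": 0,"ay": 0,"az": 7.1}
    - {"grip": 8.5,"tx": 0,"ty": 0,"tz": 0,"ax": 0,"ay": 0,"az": 7.1}
    - {"grip": 8.5,"tx": 0,"ty": 0,"tz": 0,"ax": 0,"ay": 0,"az": 7.1}

```text
time: 1.43
tool_pos: [505.2, -214.9, 138.3]
tcp_rot: [-180.0, 0.1, -4.4]
ft_force: [-0.4, -0.9, -0.2]
finger_gap: 84.8
```

```bash
python3 -c "
from h import *
rel([547.5,-160,5],-4.4);s=sense();print(s['time'],s['tool_pos'],s['tcp_rot'],s['ft_force'])"
```

```text
shift cm [ 3.81 -5.8  13.33] turn [-0.   0.1 -0. ] rows>= 3.6
1.4333 [ 505.21874864 -214.94843758  138.32785924] [-1.79972423e+02  6.58336399e-02 -4.41296956e+00] [-0.39573098 -0.92621393 -0.15277885]
```

step_arm:
  plan:
    - {"grip": 8.5,"tx": 1.3,"ty": -1.93,"tz": 2.8,"ax": 0,"ay": 0,"az": 0}
    - {"grip": 8.5,"tx": 1.3,"ty": -1.93,"tz": 2.8,"ax": 0,"ay": 0,"az": 0}
    - {"grip": 8.5,"tx": 1.2,"ty": -1.93,"tz": 2.8,"ax": 0,"ay": 0,"az": 0}
    - {"grip": 8.5,"tx": 0,"ty": 0,"tz": 0,"ax": 0,"ay": 0,"az": 0}
    - {"grip": 8.5,"tx": 0,"ty": 0,"tz": 0,"ax": 0,"ay": 0,"az": 0}

```text
time: 1.85
tool_pos: [545.5, -158.9, 52.1]
tcp_rot: [-179.9, 0.3, -4.0]
ft_force: [-0.6, -1.0, 0.6]
finger_gap: 85.2
```

Run:
```python
from h import *
rel([547.5,-160,5],-4.4);s=sense();print(s['tool_pos'])
t=s['tool_pos']
im=snapshot("side")[:,:,::-1].copy();a=snapshot("top")[:,:,::-1].copy()
r=R.from_euler('xyz',s["tcp_rot"],degrees=True)
def f(im,n,x0,y0,w):
    k=400/w
    o=cv2.convertScaleAbs(cv2.resize(im[y0:y0+w,x0:x0+w],(400,400),interpolation=2),alpha=2)
    for q in([0,0,0],[0,-42,0],[0,42,0]):
        u=proj(n,t+r.apply(q));cv2.circle(o,(int((u[0]-x0)*k),int((u[1]-y0)*k)),3,(0,0,255),-1)
    return o
cv2.imwrite("pics/f.png",np.hstack([f(im,"side",220,160,180),f(a,"top",260,130,160)]))
```

```text
shift cm [0.23 0.11 4.71] turn [-0.1  0.3  0.4] rows>= 1.1
[ 545.53657041 -158.8533368    52.11309967]
```

View pics/f.png

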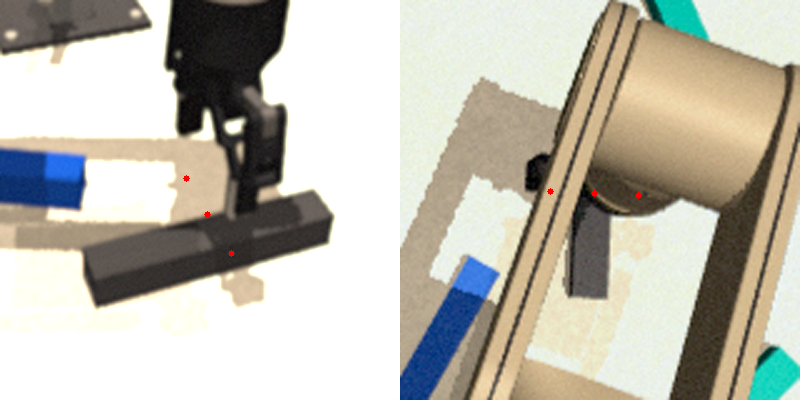

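step_arm:
  plan:
    - {"grip": 8.5,"tx": 0.2,"ty": 0.1,"tz": 2.0,"ax": 0,"ay": 0,"az": 0.3}
    - {"grip": 8.5,"tx": 0,"ty": 0,"tz": 2.0,"ax": 0,"ay": 0,"az": 0}
    - {"grip": 8.5,"tx": 0,"ty": 0,"tz": 0,"ax": 0,"ay": 0,"az": 0}
    - {"grip": 8.5,"tx": 0,"ty": 0,"tz": 0,"ax": 0,"ay": 0,"az": 0}

```text
time: 2.28
tool_pos: [548.9, -162.5, 15.6]
tcp_rot: [180.0, 0.0, -4.5]
ft_force: [0.8, -0.2, 0.4]
finger_gap: 84.8
```

Run:
```python
from h import *
rel([547.5,-160,5],-4.4)
im=snapshot("side")[:,:,::-1].copy()
o=cv2.resize(im[170:310,230:390],None,fx=4.5,fy=4.5,interpolation=2)
o=np.uint8(255*(np.clip(o/255.,0,1)**.5));cv2.imwrite("pics/g.png",o[:600])
```

```text
shift cm [-0.16 -0.24  1.06] turn [ 0.   0.  -0.1] rows>= 0.3
```

View pics/g.png

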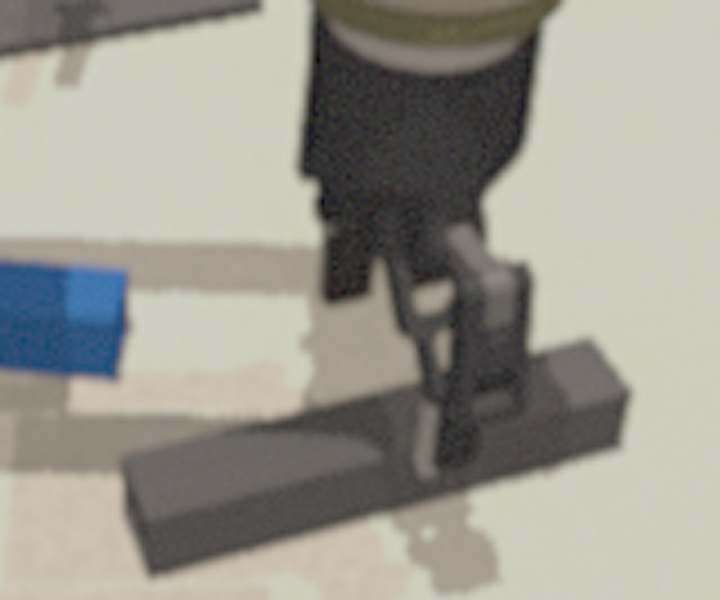

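step_arm:
  plan:
    - {"grip": 8.5,"tx": -0.1,"ty": -0.2,"tz": 0.9,"ax": 0,"ay": 0,"az": 0}
    - {"grip": 8.5,"tx": 0,"ty": 0,"tz": 0,"ax": 0,"ay": 0,"az": 0}
    - {"grip": 8.5,"tx": 0,"ty": 0,"tz": 0,"ax": 0,"ay": 0,"az": 0}

```text
time: 2.58
tool_pos: [548.6, -159.7, 6.3]
tcp_rot: [180.0, -0.0, -4.4]
ft_force: [0.3, 0.1, -0.1]
finger_gap: 85.0
```

step_arm:
  plan:
    - {"grip": 2.0,"tx": 0,"ty": 0,"tz": 0,"ax": 0,"ay": 0,"az": 0}
    - {"grip": 2.0,"tx": 0,"ty": 0,"tz": 0,"ax": 0,"ay": 0,"az": 0}
    - {"grip": 2.0,"tx": 0,"ty": 0,"tz": 0,"ax": 0,"ay": 0,"az": 0}
    - {"grip": 2.0,"tx": 0,"ty": 0,"tz": 0,"ax": 0,"ay": 0,"az": 0}
    - {"grip": 2.0,"tx": 0,"ty": 0,"tz": 0,"ax": 0,"ay": 0,"az": 0}
    - {"grip": 2.0,"tx": 0,"ty": 0,"tz": 0,"ax": 0,"ay": 0,"az": 0}
    - {"grip": 2.0,"tx": 0,"ty": 0,"tz": 0,"ax": 0,"ay": 0,"az": 0}
  newtons: 80

```text
time: 3.17
tool_pos: [548.6, -159.7, 6.0]
tcp_rot: [-180.0, -0.0, -4.4]
ft_force: [-0.6, -0.3, -0.3]
finger_gap: 19.9
```

Run:
```python
from h import *
im=snapshot("side")[:,:,::-1].copy()
o=cv2.resize(im[170:310,230:390],None,fx=4.2,fy=4.2,interpolation=2)
o=np.uint8(255*(np.clip(o/255.,0,1)**.5));cv2.imwrite("pics/i.png",o[:600])
im=snapshot("top")[:,:,::-1].copy()
o=cv2.resize(im[100:280,260:440],None,fx=3.3,fy=3.3,interpolation=2)
o=np.uint8(255*(np.clip(o/255.,0,1)**.5));cv2.imwrite("pics/j.png",o[:600])
```

```text
(no output)
```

View pics/i.png

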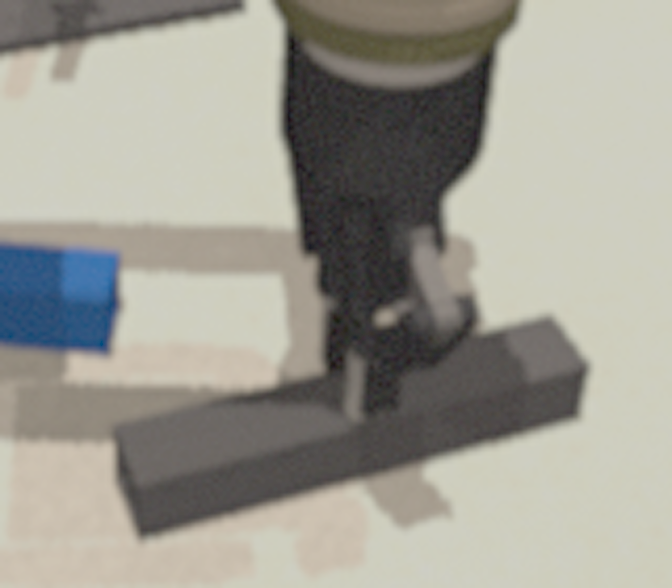

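View pics/j.png

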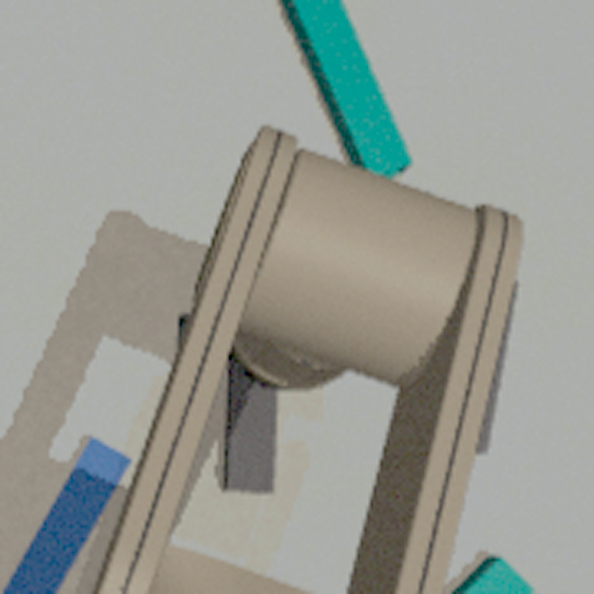

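Run:
```python
from h import *
s=sense();print(s['tool_pos'],s['ft_force'],s['finger_gap'])
for z in (6,20,34,45):
  print(z,proj("side",[548,-172,z]),proj("side",[548,-148,z]))
print(s['joint_pos'])
# bar corners now
for u in [(140,535),(120,455),(118,430),(585,370),(550,318)]:
  q=(u[0]/4.2+230,u[1]/4.2+170);print(q,onz("side",q,34).round(1),onz("side",q,0).round(1))
```

```text
[ 548.56861375 -159.70337611    5.99511856] [ 0.17731497  0.88372808 -0.25460354] 19.743211069925678
6 [316.56980711 279.87702485] [310.25818267 270.4839119 ]
20 [317.13749945 274.38913629] [310.73295416 265.01501878]
34 [317.71992056 268.75886458] [311.21973378 259.40780396]
45 [318.18824707 264.23154672] [311.6109273  254.90164547]
[-2.13732186e+01  1.32301399e+01  9.99322850e+01  1.90818967e-04
  6.68364139e+01  7.30451144e+01]
(263.3333333333333, 297.3809523809524) [ 440.7 -191.9   34. ] [ 450.5 -166.1    0. ]
(258.57142857142856, 278.3333333333333) [ 448.1 -152.2   34. ] [ 458.5 -123.6    0. ]
(258.0952380952381, 272.3809523809524) [ 452.2 -139.6   34. ] [ 462.8 -110.2    0. ]
(369.2857142857143, 258.0952380952381) [ 643.4 -185.5   34. ] [ 667.4 -159.3    0. ]
(360.95238095238096, 245.71428571428572) [ 647.3 -153.    34. ] [ 671.5 -124.5    0. ]
```

The fingers closed to 20 mm without contact, and the side view shows the tips at about (319,269), just above the bar's top face. The real tips are about 28 mm higher than the reported TCP. I'll reopen, go lower in small steps and watch the force.

step_arm:
  plan:
    - {"grip": 7.0,"tx": 0,"ty": 0,"tz": 0,"ax": 0,"ay": 0,"az": 0}
    - {"grip": 7.0,"tx": 0,"ty": 0,"tz": 0,"ax": 0,"ay": 0,"az": 0}
    - {"grip": 7.0,"tx": 0,"ty": 0,"tz": 0,"ax": 0,"ay": 0,"az": 0}
    - {"grip": 7.0,"tx": 0,"ty": 0,"tz": 0,"ax": 0,"ay": 0,"az": 0}
    - {"grip": 7.0,"tx": 0,"ty": 0,"tz": 0,"ax": 0,"ay": 0,"az": 0}
    - {"grip": 7.0,"tx": 0,"ty": 0,"tz": 0.8,"ax": 0,"ay": 0,"az": 0}
    - {"grip": 7.0,"tx": 0,"ty": 0,"tz": 0.7,"ax": 0,"ay": 0,"az": 0}
    - {"grip": 7.0,"tx": 0,"ty": 0,"tz": 0,"ax": 0,"ay": 0,"az": 0}

```text
time: 3.93
tool_pos: [547.0, -159.1, -11.3]
tcp_rot: [-179.9, 0.2, -4.4]
ft_force: [-0.2, 0.6, -0.4]
finger_gap: 70.2
```

Run:
```python
from h import *
print(sense()['tool_pos'],sense()['ft_force'])
im=snapshot("side")[:,:,::-1].copy()
o=cv2.resize(im[190:310,250:390],None,fx=5,fy=5,interpolation=2)
o=np.uint8(255*(np.clip(o/255.,0,1)**.5));cv2.imwrite("pics/k.png",o[:600])
```

```text
[ 546.97992634 -159.08781706  -11.31206947] [-0.21804269  0.56163274 -0.39741939]
```

View pics/k.png

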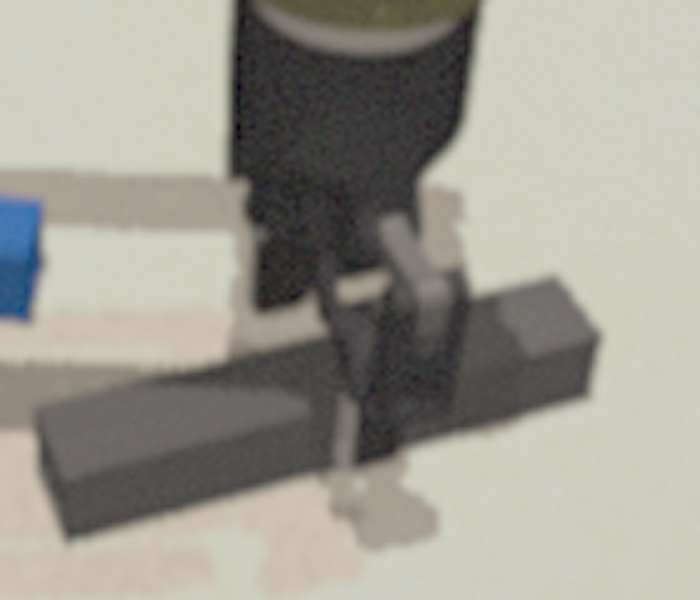

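step_arm:
  plan:
    - {"grip": 7.0,"tx": 0.1,"ty": 0.1,"tz": 0.5,"ax": 0,"ay": 0,"az": 0}
    - {"grip": 7.0,"tx": 0,"ty": 0,"tz": 0.5,"ax": 0,"ay": 0,"az": 0}
    - {"grip": 7.0,"tx": 0,"ty": 0,"tz": 0,"ax": 0,"ay": 0,"az": 0}
    - {"grip": 7.0,"tx": 0,"ty": 0,"tz": 0,"ax": 0,"ay": 0,"az": 0}

```text
time: 4.32
tool_pos: [549.0, -160.6, -19.6]
tcp_rot: [-180.0, 0.1, -4.4]
ft_force: [0.9, 0.1, -0.2]
finger_gap: 70.0
```

step_arm:
  plan:
    - {"grip": 2.5,"tx": 0,"ty": 0,"tz": 0,"ax": 0,"ay": 0,"az": 0}
    - {"grip": 2.5,"tx": 0,"ty": 0,"tz": 0,"ax": 0,"ay": 0,"az": 0}
    - {"grip": 2.5,"tx": 0,"ty": 0,"tz": 0,"ax": 0,"ay": 0,"az": 0}
    - {"grip": 2.5,"tx": 0,"ty": 0,"tz": 0,"ax": 0,"ay": 0,"az": 0}
    - {"grip": 2.5,"tx": 0,"ty": 0,"tz": 0,"ax": 0,"ay": 0,"az": 0}
    - {"grip": 2.5,"tx": 0,"ty": 0,"tz": 0,"ax": 0,"ay": 0,"az": 0}
  newtons: 80

```text
time: 4.82
tool_pos: [550.0, -160.9, -18.3]
tcp_rot: [180.0, -0.1, -4.4]
ft_force: [0.1, 0.9, 5.4]
finger_gap: 32.1
```

Run:
```python
from h import *
print(sense()['tool_pos'],sense()['ft_force'])
im=snapshot("side")[:,:,::-1].copy()
o=cv2.resize(im[190:310,250:390],None,fx=5,fy=5,interpolation=2)
o=np.uint8(255*(np.clip(o/255.,0,1)**.5));cv2.imwrite("pics/l.png",o[:600])
```

```text
[ 550.03265831 -160.88745124  -18.32565481] [0.11981649 0.86366965 5.43578334]
```

View pics/l.png

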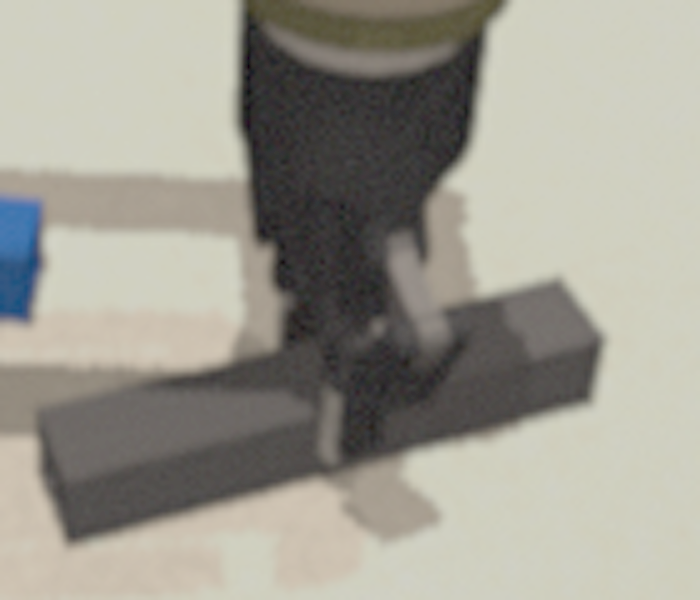

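step_arm:
  plan:
    - {"grip": 2.5,"tx": 0,"ty": 0,"tz": -0.5,"ax": 0,"ay": 0,"az": 0}
    - {"grip": 2.5,"tx": 0,"ty": 0,"tz": -1.5,"ax": 0,"ay": 0,"az": 0}
    - {"grip": 2.5,"tx": 0,"ty": 0,"tz": -2,"ax": 0,"ay": 0,"az": 0}
    - {"grip": 2.5,"tx": 0,"ty": 0,"tz": -2,"ax": 0,"ay": 0,"az": 0}
    - {"grip": 2.5,"tx": 0,"ty": 0,"tz": -2,"ax": 0,"ay": 0,"az": 0}
    - {"grip": 2.5,"tx": 0,"ty": 0,"tz": -2,"ax": 0,"ay": 0,"az": 0}
    - {"grip": 2.5,"tx": 0,"ty": 0,"tz": 0,"ax": 0,"ay": 0,"az": 0}
    - {"grip": 2.5,"tx": 0,"ty": 0,"tz": 0,"ax": 0,"ay": 0,"az": 0}

```text
time: 5.53
tool_pos: [550.1, -161.1, 81.5]
tcp_rot: [180.0, -0.1, -4.4]
ft_force: [-0.1, -0.8, -4.1]
finger_gap: 32.5
```

Run:
```python
from h import *
s=sense();print(s['tool_pos'],s['ft_force'],s['finger_gap'])
a=snapshot("side")[120:320,240:400,::-1];b=snapshot("top")[110:270,260:388,::-1]
o=np.hstack([cv2.resize(a,(400,500),interpolation=2),cv2.resize(b,(400,500),interpolation=2)])
o=np.uint8(255*(np.clip(o/255.,0,1)**.5));cv2.imwrite("pics/m.png",o[:600])
```

```text
[ 550.06191352 -161.0639779    81.51765002] [-0.13120045 -0.76054684 -4.12697521] 32.49671045658992
```

View pics/m.png

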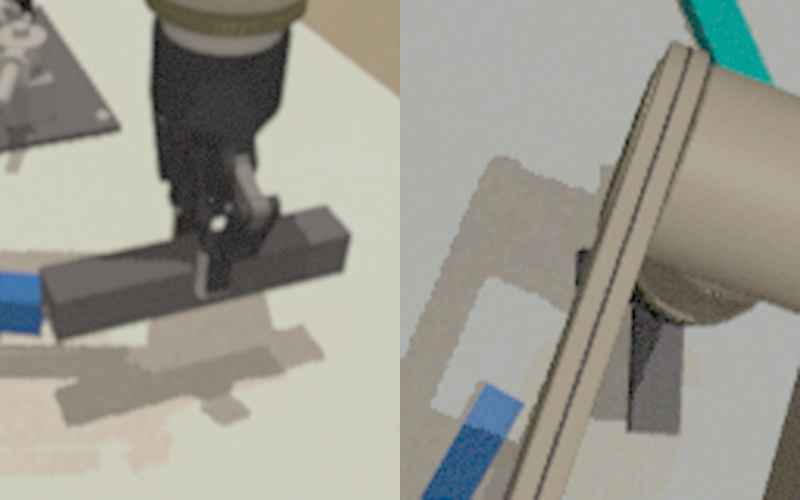

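step_arm:
  plan:
    - {"grip": 2.5,"tx": 0,"ty": 0,"tz": 0,"ax": 0,"ay": 0,"az": -3.4}
    - {"grip": 2.5,"tx": 0,"ty": 0,"tz": 0,"ax": 0,"ay": 0,"az": -6}
    - {"grip": 2.5,"tx": 0,"ty": 0,"tz": 0,"ax": 0,"ay": 0,"az": -7}
    - {"grip": 2.5,"tx": 0,"ty": 0,"tz": 0,"ax": 0,"ay": 0,"az": -7}
    - {"grip": 2.5,"tx": 0,"ty": 0,"tz": 0,"ax": 0,"ay": 0,"az": -7}
    - {"grip": 2.5,"tx": 0,"ty": 0,"tz": 0,"ax": 0,"ay": 0,"az": -7}
    - {"grip": 2.5,"tx": 0,"ty": 0,"tz": 0,"ax": 0,"ay": 0,"az": -7}
    - {"grip": 2.5,"tx": 0,"ty": 0,"tz": 0,"ax": 0,"ay": 0,"az": -7}

```text
time: 6.3
tool_pos: [547.8, -160.1, 78.3]
tcp_rot: [-179.8, 0.1, 47.3]
ft_force: [-0.4, 0.3, -3.7]
finger_gap: 32.4
```

step_arm:
  plan:
    - {"grip": 2.5,"tx": 0,"ty": 0,"tz": 0,"ax": 0,"ay": 0,"az": -7}
    - {"grip": 2.5,"tx": 0,"ty": 0,"tz": 0,"ax": 0,"ay": 0,"az": -7}
    - {"grip": 2.5,"tx": 0,"ty": 0,"tz": 0,"ax": 0,"ay": 0,"az": 0}
    - {"grip": 2.5,"tx": 0,"ty": 0,"tz": 0,"ax": 0,"ay": 0,"az": 0}

```text
time: 6.63
tool_pos: [548.2, -160.3, 79.0]
tcp_rot: [-179.8, 0.0, 60.8]
ft_force: [-1.0, -0.2, -3.8]
finger_gap: 32.3
```

Run:
```python
from h import *
s=sense();print(s['time'],s['tool_pos'],s['tcp_rot'],s['ft_force'],s['finger_gap'])
rel([458.4,23.5,81],61);rel([458.4,23.5,49.7],61)
```

```text
6.6333 [ 548.19380295 -160.27862148   78.98453307] [-1.79818088e+02  2.40942912e-02  6.07557331e+01] [-1.01690828 -0.16184946 -3.75726042] 32.349902361344256
shift cm [ 11.65 -16.81  -0.15] turn [-0.2  0.  -0.2] rows>= 4.9
shift cm [ 11.65 -16.8    2.98] turn [-0.2  0.  -0.2] rows>= 5.0
```

step_arm:
  plan:
    - {"grip": 2.5,"tx": 1.65,"ty": -2.4,"tz": 0,"ax": 0,"ay": 0,"az": 0}
    - {"grip": 2.5,"tx": 1.65,"ty": -2.4,"tz": 0,"ax": 0,"ay": 0,"az": 0}
    - {"grip": 2.5,"tx": 1.65,"ty": -2.4,"tz": 0,"ax": 0,"ay": 0,"az": 0}
    - {"grip": 2.5,"tx": 1.65,"ty": -2.4,"tz": 0,"ax": 0,"ay": 0,"az": 0}
    - {"grip": 2.5,"tx": 1.65,"ty": -2.4,"tz": 0,"ax": 0,"ay": 0,"az": 0}
    - {"grip": 2.5,"tx": 1.65,"ty": -2.4,"tz": 0,"ax": 0,"ay": 0,"az": 0}
    - {"grip": 2.5,"tx": 1.65,"ty": -2.4,"tz": 0,"ax": 0,"ay": 0,"az": 0}
    - {"grip": 2.5,"tx": 0,"ty": 0,"tz": 0,"ax": 0,"ay": 0,"az": 0}

```text
time: 7.3
tool_pos: [455.5, 25.6, 79.6]
tcp_rot: [-179.8, -0.0, 60.8]
ft_force: [-0.9, -0.8, -4.3]
finger_gap: 32.0
```

step_arm:
  plan:
    - {"grip": 2.5,"tx": 0,"ty": 0,"tz": 1,"ax": 0,"ay": 0,"az": 0}
    - {"grip": 2.5,"tx": 0,"ty": 0,"tz": 1,"ax": 0,"ay": 0,"az": 0}
    - {"grip": 2.5,"tx": 0,"ty": 0,"tz": 1,"ax": 0,"ay": 0,"az": 0}
    - {"grip": 2.5,"tx": 0,"ty": 0,"tz": 0,"ax": 0,"ay": 0,"az": 0}
    - {"grip": 2.5,"tx": 0,"ty": 0,"tz": 0,"ax": 0,"ay": 0,"az": 0}

```text
time: 7.72
tool_pos: [457.4, 21.1, 49.3]
tcp_rot: [-179.8, 0.1, 60.9]
ft_force: [0.4, 0.5, -2.5]
finger_gap: 32.3
```

Run:
```python
from h import *
s=sense();print(s['time'],s['tool_pos'],s['tcp_rot'],s['ft_force'],s['finger_gap'])
rel([458.4,23.5,49.7],61)
a=snapshot("side")[90:230,160:320,::-1];b=snapshot("top")[150:290,150:310,::-1]
for i,x in enumerate((a,b)):
  o=cv2.resize(x,None,fx=4,fy=4,interpolation=2)
  o=np.uint8(255*(np.clip(o/255.,0,1)**.5));cv2.imwrite(f"pics/n{i}.png",o)
```

```text
7.7167 [457.3681786   21.09603088  49.27213415] [-1.79823946e+02  8.89079828e-02  6.08711511e+01] [ 0.36206877  0.50662069 -2.49479528] 32.30380220681592
shift cm [ 0.26 -0.03 -0.04] turn [-0.2  0.1 -0.1] rows>= 0.1
```

View pics/n0.png

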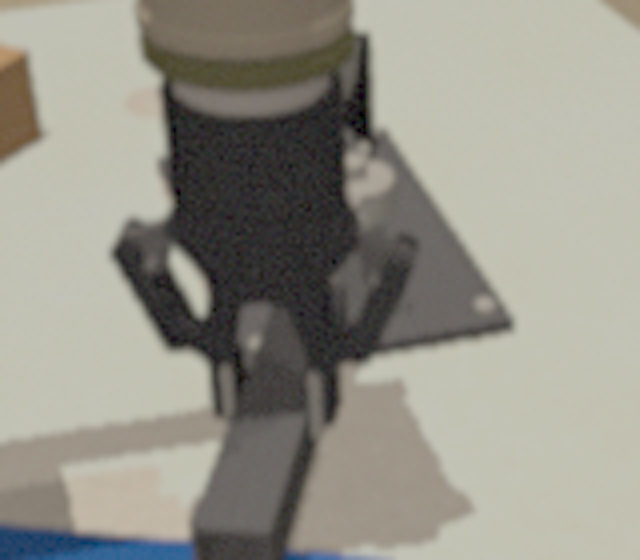

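View pics/n1.png

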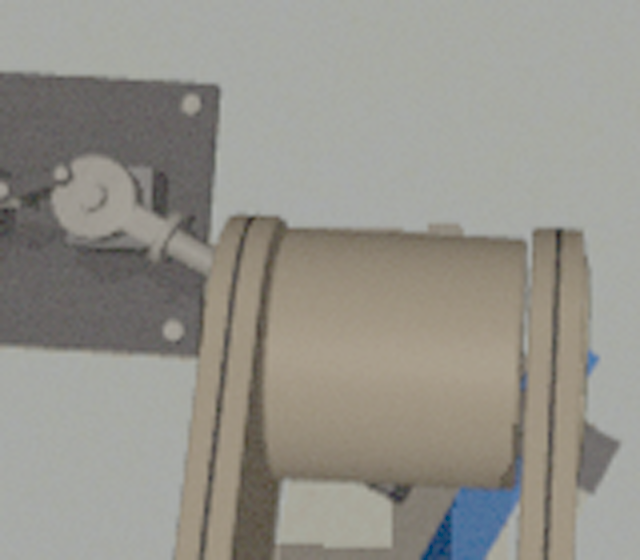

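Run:
```python
from h import *
u=np.array([np.cos(np.radians(60.9)),np.sin(np.radians(60.9)),0]);v=np.array([-u[1],u[0],0])
c=np.array([457.4,21.1,85])-2*u
for zc in (80,85,90):
  for s in(-17,17):
    for dz in(17,-17):
      p=c-100*u+s*v;p[2]=zc+dz
      a=proj("side",p);b=proj("top",p);print(zc,s,dz,((a-[160,90])*4).round(),((b-[150,150])*4).round())
```

```text
80 -17 17 [267. 542.] [621. 442.]
80 -17 -17 [273. 602.] [618. 442.]
80 17 17 [187. 537.] [593. 496.]
80 17 -17 [195. 597.] [591. 494.]
85 -17 17 [267. 533.] [622. 442.]
85 -17 -17 [272. 594.] [619. 442.]
85 17 17 [186. 527.] [593. 497.]
85 17 -17 [194. 588.] [591. 494.]
90 -17 17 [266. 524.] [622. 442.]
90 -17 -17 [271. 585.] [619. 442.]
90 17 17 [184. 518.] [594. 497.]
90 17 -17 [193. 580.] [592. 495.]
```

Run:
```python
from h import *
print(proj("side",[518,131,85]), proj("top",[518,131,85]))
o=cv2.imread("pics/n0.png")[390:560,150:350];cv2.imwrite("pics/o.png",cv2.resize(o,None,fx=3,fy=3))
```

```text
[240.43212945 160.52068526] [213.32560739 220.53828495]
```

View pics/o.png

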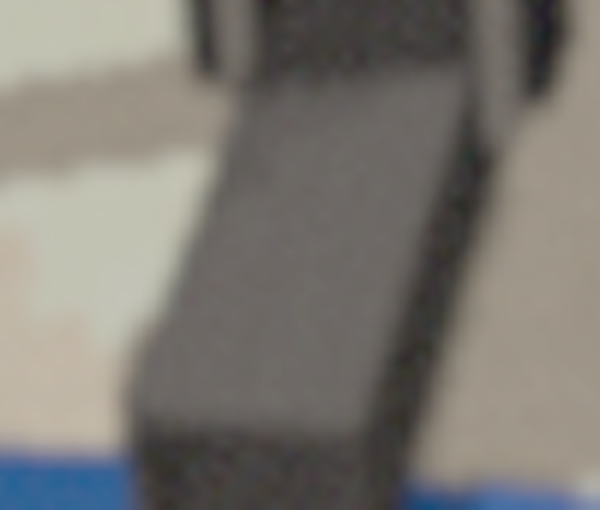

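step_arm:
  plan:
    - {"grip": 2.5,"tx": 0.5,"ty": -0.1,"tz": -0.25,"ax": 0,"ay": 0,"az": 0}
    - {"grip": 2.5,"tx": 0.7,"ty": 0,"tz": 0,"ax": 0,"ay": 0,"az": 0}
    - {"grip": 2.5,"tx": 0.7,"ty": 0,"tz": 0,"ax": 0,"ay": 0,"az": 0}
    - {"grip": 2.5,"tx": 0.5,"ty": 0,"tz": 0,"ax": 0,"ay": 0,"az": 0}
    - {"grip": 2.5,"tx": 0.5,"ty": 0,"tz": 0,"ax": 0,"ay": 0,"az": 0}
    - {"grip": 2.5,"tx": 0.5,"ty": 0,"tz": 0,"ax": 0,"ay": 0,"az": 0}
    - {"grip": 2.5,"tx": 0.3,"ty": 0,"tz": 0,"ax": 0,"ay": 0,"az": 0}
    - {"grip": 2.5,"tx": 0.3,"ty": 0,"tz": 0,"ax": 0,"ay": 0,"az": 0}

```text
time: 8.48
tool_pos: [477.2, 57.7, 53.4]
tcp_rot: [-180.0, 0.0, 61.0]
ft_force: [-0.8, -0.9, -3.8]
finger_gap: 32.4
```

Run:
```python
from h import *
s=sense();print(s['time'],s['tool_pos'],s['tcp_rot'],s['ft_force'],s['wrist_torque'],s['finger_gap'])
a=snapshot("side")[90:230,160:320,::-1];b=snapshot("top")[150:290,150:310,::-1]
o=np.hstack([cv2.resize(x,None,fx=2.5,fy=2.5,interpolation=2) for x in (a,b)])
o=np.uint8(255*(np.clip(o/255.,0,1)**.5));cv2.imwrite(f"pics/p.png",o)
```

```text
8.4833 [477.23747845  57.65187501  53.40945867] [-1.79992421e+02  7.18596869e-03  6.10074202e+01] [-0.78691098 -0.92692293 -3.79064072] [0.03687956 0.01469845 0.01393645] 32.44938289795032
```

View pics/p.png

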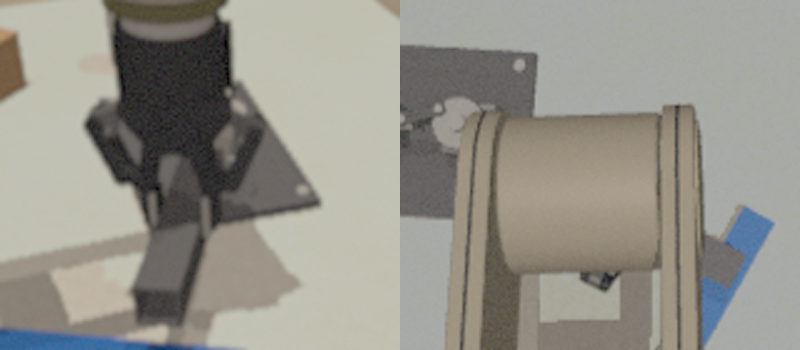

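step_arm:
  plan:
    - {"grip": 2.5,"tx": 0.5,"ty": 0,"tz": 0,"ax": 0,"ay": 0,"az": 0}
    - {"grip": 2.5,"tx": 0.5,"ty": 0,"tz": 0,"ax": 0,"ay": 0,"az": 0}
    - {"grip": 2.5,"tx": 0.5,"ty": 0,"tz": 0,"ax": 0,"ay": 0,"az": 0}
    - {"grip": 2.5,"tx": 0.5,"ty": 0,"tz": 0,"ax": 0,"ay": 0,"az": 0}
    - {"grip": 2.5,"tx": 0.5,"ty": 0,"tz": 0,"ax": 0,"ay": 0,"az": 0}
    - {"grip": 2.5,"tx": 0.4,"ty": 0,"tz": 0,"ax": 0,"ay": 0,"az": 0}
    - {"grip": 2.5,"tx": 0.3,"ty": 0,"tz": 0,"ax": 0,"ay": 0,"az": 0}
    - {"grip": 2.5,"tx": 0.2,"ty": 0,"tz": 0,"ax": 0,"ay": 0,"az": 0}

```text
time: 9.25
tool_pos: [493.8, 87.4, 53.5]
tcp_rot: [-180.0, -0.0, 61.0]
ft_force: [-0.2, 0.4, -4.0]
finger_gap: 32.1
```

step_arm:
  plan:
    - {"grip": 2.5,"tx": 0.1,"ty": 0,"tz": 0,"ax": 0,"ay": 0,"az": 0}
    - {"grip": 2.5,"tx": 0.1,"ty": 0,"tz": 0,"ax": 0,"ay": 0,"az": 0}
    - {"grip": 2.5,"tx": 0.1,"ty": 0,"tz": 0,"ax": 0,"ay": 0,"az": 0}
    - {"grip": 2.5,"tx": 0,"ty": 0,"tz": 0,"ax": 0,"ay": 0,"az": 0}

```text
time: 9.58
tool_pos: [495.1, 89.6, 53.5]
tcp_rot: [-180.0, -0.0, 61.0]
ft_force: [1.4, 0.4, -3.4]
finger_gap: 32.6
```

Run:
```python
from h import *
s=sense();print(s['time'],s['tool_pos'],s['tcp_rot'],s['ft_force'],s['wrist_torque'],s['finger_gap'])
u=np.array([-.485,-.875]);print((s['tool_pos'][:2]-[518,131])@u+2)
```

```text
9.5833 [495.1002039   89.59136278  53.50186213] [-1.79999003e+02 -3.87875167e-03  6.09764459e+01] [ 1.44942049  0.39859204 -3.43321714] [-0.01518464 -0.01957393  0.00409874] 32.63212469843798
49.33895867385647
```

step_arm:
  plan:
    - {"grip": 2.5,"tx": 0.1,"ty": 0,"tz": 0,"ax": 0,"ay": 0,"az": 0}
    - {"grip": 2.5,"tx": 0.1,"ty": 0,"tz": 0,"ax": 0,"ay": 0,"az": 0}
    - {"grip": 2.5,"tx": 0,"ty": 0,"tz": 0,"ax": 0,"ay": 0,"az": 0}

```text
time: 9.83
tool_pos: [495.7, 90.8, 53.4]
tcp_rot: [-180.0, 0.1, 61.0]
ft_force: [-2.2, -2.7, -1.5]
finger_gap: 32.1
```

step_arm:
  plan:
    - {"grip": 2.5,"tx": 0.1,"ty": 0,"tz": 0,"ax": 0,"ay": 0,"az": 0}
    - {"grip": 2.5,"tx": 0.1,"ty": 0,"tz": 0,"ax": 0,"ay": 0,"az": 0}
    - {"grip": 2.5,"tx": 0,"ty": 0,"tz": 0,"ax": 0,"ay": 0,"az": 0}

```text
time: 10.08
tool_pos: [495.7, 90.9, 53.1]
tcp_rot: [-179.9, 0.3, 61.0]
ft_force: [-7.7, -12.2, 1.7]
finger_gap: 32.2
```

step_arm:
  plan:
    - {"grip": 2.5,"tx": -0.25,"ty": 0,"tz": 0,"ax": 0,"ay": 0,"az": 0}
    - {"grip": 2.5,"tx": 0.015,"ty": 0.66,"tz": 0,"ax": 0,"ay": 0,"az": -2.5}
    - {"grip": 2.5,"tx": 0.015,"ty": 0.66,"tz": 0,"ax": 0,"ay": 0,"az": -2.5}
    - {"grip": 2.5,"tx": 0.015,"ty": 0.66,"tz": 0,"ax": 0,"ay": 0,"az": -2.5}
    - {"grip": 2.5,"tx": 0.015,"ty": 0.66,"tz": 0,"ax": 0,"ay": 0,"az": -2.5}
    - {"grip": 2.5,"tx": 0.015,"ty": 0.66,"tz": 0,"ax": 0,"ay": 0,"az": -2.5}
    - {"grip": 2.5,"tx": 0,"ty": 0,"tz": 0,"ax": 0,"ay": 0,"az": 0}
  newtons: 100

```text
time: 10.67
tool_pos: [524.1, 77.8, 52.4]
tcp_rot: [-179.7, 0.1, 73.7]
ft_force: [-10.9, -2.6, -0.4]
finger_gap: 31.5
```

```bash
cat >> h.py <<'E'
def st():
    s=sense();print(s['time'],s['tool_pos'].round(1),s['tcp_rot'].round(2),s['ft_force'].round(1),s['wrist_torque'].round(2),s['finger_gap'].round(1))
    r=R.from_euler('xyz',s["tcp_rot"],degrees=True);print("F in tool",r.inv().apply(s['ft_force']).round(1))
    d=s['tool_pos'][:2]-[568,221];print("R",np.hypot(*d).round(1),"ang",np.degrees(np.arctan2(d[1],d[0])).round(1))
E
python3 -c "
from h import *
st()"
```

```text
Traceback (most recent call last):
  File "h.py", line 22, in st
    s=sense();print(s['time'],s['tool_pos'].round(1),s['tcp_rot'].round(2),s['ft_force'].round(1),s['wrist_torque'].round(2),s['finger_gap'].round(1))
                                                                                                                             ^^^^^^^^^^^^^^^^^^^^^
AttributeError: 'float' object has no attribute 'round'
```

```bash
sed -i "s/s\['finger_gap'\].round(1)/s['finger_gap']/" h.py
python3 -c "
from h import *
st()"
```

```text
10.6667 [524.1  77.8  52.4] [-1.797e+02  1.000e-01  7.366e+01] [-10.9  -2.6  -0.4] [-0.1   1.9   0.45] 31.46126660225109
F in tool [-5.6 -9.7  0.4]
R 149.8 ang -107.1
```

step_arm:
  plan:
    - {"grip": 2.5,"tx": 0.015,"ty": 0.66,"tz": 0,"ax": 0,"ay": 0,"az": -2.5}
    - {"grip": 2.5,"tx": 0.015,"ty": 0.66,"tz": 0,"ax": 0,"ay": 0,"az": -2.5}
    - {"grip": 2.5,"tx": 0.015,"ty": 0.66,"tz": 0,"ax": 0,"ay": 0,"az": -2.5}
    - {"grip": 2.5,"tx": 0.015,"ty": 0.66,"tz": 0,"ax": 0,"ay": 0,"az": -2.5}
    - {"grip": 2.5,"tx": 0.015,"ty": 0.66,"tz": 0,"ax": 0,"ay": 0,"az": -2.5}
    - {"grip": 2.5,"tx": 0.015,"ty": 0.66,"tz": 0,"ax": 0,"ay": 0,"az": -2.5}
    - {"grip": 2.5,"tx": 0,"ty": 0,"tz": 0,"ax": 0,"ay": 0,"az": 0}

```text
time: 11.25
tool_pos: [564.5, 71.2, 52.7]
tcp_rot: [-179.8, 0.1, 88.6]
ft_force: [-4.9, -3.1, -4.7]
finger_gap: 31.8
```

```bash
python3 -c "
from h import *
st()"
```

```text
11.25 [564.5  71.2  52.7] [-1.7984e+02  6.0000e-02  8.8650e+01] [-4.9 -3.1 -4.7] [-0.56  0.75  0.23] 31.80146237583991
F in tool [-3.2 -4.8  4.7]
R 149.9 ang -91.3
```

Resistance is falling as expected: 27.5° swung, with a 5 N tangential force. I'll keep going past the dead point.

step_arm:
  plan:
    - {"grip": 2.5,"tx": 0.015,"ty": 0.66,"tz": 0,"ax": 0,"ay": 0,"az": -2.5}
    - {"grip": 2.5,"tx": 0.015,"ty": 0.66,"tz": 0,"ax": 0,"ay": 0,"az": -2.5}
    - {"grip": 2.5,"tx": 0.015,"ty": 0.66,"tz": 0,"ax": 0,"ay": 0,"az": -2.5}
    - {"grip": 2.5,"tx": 0.015,"ty": 0.66,"tz": 0,"ax": 0,"ay": 0,"az": -2.5}
    - {"grip": 2.5,"tx": 0.015,"ty": 0.66,"tz": 0,"ax": 0,"ay": 0,"az": -2.5}
    - {"grip": 2.5,"tx": 0.015,"ty": 0.66,"tz": 0,"ax": 0,"ay": 0,"az": -2.5}
    - {"grip": 2.5,"tx": 0.015,"ty": 0.66,"tz": 0,"ax": 0,"ay": 0,"az": -2.5}
    - {"grip": 2.5,"tx": 0,"ty": 0,"tz": 0,"ax": 0,"ay": 0,"az": 0}

```text
time: 11.92
tool_pos: [613.3, 77.7, 54.2]
tcp_rot: [179.8, 0.1, 106.1]
ft_force: [4.6, -1.7, -3.3]
finger_gap: 31.7
```

```bash
python3 -c "
from h import *
st()
a=snapshot('side')[80:230,150:320,::-1];b=snapshot('top')[130:280,100:270,::-1]
o=np.hstack([cv2.resize(x,(400,353),interpolation=2) for x in (a,b)])
o=np.uint8(255*(np.clip(o/255.,0,1)**.5));cv2.imwrite('pics/q.png',o)
"
```

```text
11.9167 [613.3  77.7  54.2] [1.7979e+02 6.0000e-02 1.0613e+02] [ 4.6 -1.7 -3.3] [-0.3  -0.78 -0.17] 31.742152082761745
F in tool [-2.9  3.9  3.4]
R 150.2 ang -72.5
```

View pics/q.png

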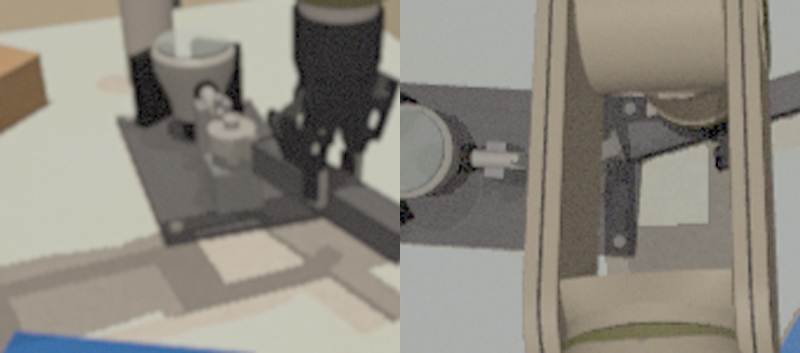

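step_arm:
  plan:
    - {"grip": 2.5,"tx": 0.015,"ty": 0.66,"tz": 0,"ax": 0,"ay": 0,"az": -2.5}
    - {"grip": 2.5,"tx": 0.015,"ty": 0.66,"tz": 0,"ax": 0,"ay": 0,"az": -2.5}
    - {"grip": 2.5,"tx": 0.01,"ty": 0.53,"tz": 0,"ax": 0,"ay": 0,"az": -2}
    - {"grip": 2.5,"tx": 0,"ty": 0,"tz": 0,"ax": 0,"ay": 0,"az": 0}
    - {"grip": 2.5,"tx": 0,"ty": 0,"tz": 0,"ax": 0,"ay": 0,"az": 0}

```text
time: 12.43
tool_pos: [628.4, 84.1, 53.4]
tcp_rot: [180.0, -0.0, 112.9]
ft_force: [1.2, -0.9, -3.9]
finger_gap: 31.8
```

```bash
python3 -c "
from h import *
st()"
```

```text
12.4333 [628.4  84.1  53.4] [179.98  -0.   112.91] [ 1.2 -0.9 -3.9] [-0.19 -0.2  -0.08] 31.794359654838047
F in tool [-1.3  0.7  3.9]
R 149.7 ang -66.2
```

step_arm:
  plan:
    - {"grip": 2.5,"tx": 0.01,"ty": 0.53,"tz": 0,"ax": 0,"ay": 0,"az": -2}
    - {"grip": 2.5,"tx": 0.01,"ty": 0.53,"tz": 0,"ax": 0,"ay": 0,"az": -2}
    - {"grip": 2.5,"tx": 0,"ty": 0,"tz": 0,"ax": 0,"ay": 0,"az": 0}

```text
time: 12.68
tool_pos: [634.5, 86.9, 52.3]
tcp_rot: [-179.5, -0.1, 117.0]
ft_force: [-12.0, -8.8, 1.9]
finger_gap: 31.9
```

```bash
python3 -c "
from h import *
st()"
```

```text
12.6833 [634.5  86.9  52.3] [-1.7954e+02 -7.0000e-02  1.1700e+02] [-12.   -8.8   1.9] [-1.17  2.18  0.03] 31.90543311899989
F in tool [ -2.4 -14.7  -1.8]
R 149.7 ang -63.6
```

The lever is hard against the closed stop, with a 15 N reaction. I'll return to the force-free angle and draw the bar off.

step_arm:
  plan:
    - {"grip": 2.5,"tx": 0.01,"ty": -0.53,"tz": 0,"ax": 0,"ay": 0,"az": 2}
    - {"grip": 2.5,"tx": 0.01,"ty": -0.53,"tz": 0,"ax": 0,"ay": 0,"az": 2}
    - {"grip": 2.5,"tx": 0,"ty": 0,"tz": 0,"ax": 0,"ay": 0,"az": 0}
    - {"grip": 2.5,"tx": -0.3,"ty": 0,"tz": 0,"ax": 0,"ay": 0,"az": 0}
    - {"grip": 2.5,"tx": -0.5,"ty": 0,"tz": 0,"ax": 0,"ay": 0,"az": 0}
    - {"grip": 2.5,"tx": 0,"ty": 0,"tz": 0,"ax": 0,"ay": 0,"az": 0}

```text
time: 13.18
tool_pos: [631.9, 75.9, 53.6]
tcp_rot: [180.0, 0.0, 113.0]
ft_force: [0.5, -0.1, -4.2]
finger_gap: 32.3
```

```bash
python3 -c "
from h import *
st()"
```

```text
13.1833 [631.9  75.9  53.6] [1.7998e+02 2.0000e-02 1.1299e+02] [ 0.5 -0.1 -4.2] [ 0.   -0.01 -0.01] 32.30510617450029
F in tool [-0.3  0.4  4.2]
R 158.5 ang -66.2
```

step_arm:
  plan:
    - {"grip": 2.5,"tx": -1.0,"ty": 0,"tz": 0,"ax": 0,"ay": 0,"az": 0}
    - {"grip": 2.5,"tx": -1.0,"ty": 0,"tz": 0,"ax": 0,"ay": 0,"az": 0}
    - {"grip": 2.5,"tx": -1.0,"ty": 0,"tz": 0,"ax": 0,"ay": 0,"az": 0}
    - {"grip": 2.5,"tx": -1.0,"ty": 0,"tz": 0,"ax": 0,"ay": 0,"az": 0}
    - {"grip": 2.5,"tx": -1.0,"ty": 0,"tz": 0,"ax": 0,"ay": 0,"az": 0}
    - {"grip": 2.5,"tx": -1.0,"ty": 0,"tz": 0,"ax": 0,"ay": 0,"az": 0}
    - {"grip": 2.5,"tx": -1.0,"ty": 0,"tz": 0,"ax": 0,"ay": 0,"az": 0}
    - {"grip": 2.5,"tx": -1.0,"ty": 0,"tz": 0,"ax": 0,"ay": 0,"az": 0}

```text
time: 13.85
tool_pos: [663.0, 1.8, 53.4]
tcp_rot: [-180.0, -0.0, 113.0]
ft_force: [-0.9, 1.1, -3.3]
finger_gap: 31.4
```

```bash
python3 -c "
from h import *
st()
rel([550,-161,54],-4.4)
s=sense();rel([550,-161,54],s['tcp_rot'][2])"
```

```text
13.85 [663.    1.8  53.4] [-180.     -0.    112.96] [-0.9  1.1 -3.3] [-0.    0.01 -0.04] 31.404862171608787
F in tool [ 1.4 -0.4  3.3]
R 238.9 ang -66.6
shift cm [-10.58 -16.76  -0.05] turn [ -0.    0.  117.4] rows>= 16.4
shift cm [-10.58 -16.76  -0.05] turn [-0. -0.  0.] rows>= 4.8
```

step_arm:
  plan:
    - {"grip": 2.5,"tx": -1.0,"ty": 0,"tz": -1,"ax": 0,"ay": 0,"az": 0}
    - {"grip": 2.5,"tx": -1.9,"ty": -3.4,"tz": -1,"ax": 0,"ay": 0,"az": 0}
    - {"grip": 2.5,"tx": -1.9,"ty": -3.4,"tz": -1,"ax": 0,"ay": 0,"az": 0}
    - {"grip": 2.5,"tx": -1.9,"ty": -3.4,"tz": 0,"ax": 0,"ay": 0,"az": 0}
    - {"grip": 2.5,"tx": -1.9,"ty": -3.3,"tz": 0,"ax": 0,"ay": 0,"az": 0}
    - {"grip": 2.5,"tx": -1.9,"ty": -3.2,"tz": 0,"ax": 0,"ay": 0,"az": 0}
    - {"grip": 2.5,"tx": 0,"ty": 0,"tz": 0,"ax": 0,"ay": 0,"az": 4}
    - {"grip": 2.5,"tx": 0,"ty": 0,"tz": 0,"ax": 0,"ay": 0,"az": 7}

```text
time: 14.52
tool_pos: [549.0, -161.6, 84.7]
tcp_rot: [180.0, 0.0, 101.7]
ft_force: [-0.6, 0.9, -4.0]
finger_gap: 31.7
```

step_arm:
  plan:
    - {"grip": 2.5,"tx": 0,"ty": 0,"tz": 0,"ax": 0,"ay": 0,"az": 7}
    - {"grip": 2.5,"tx": 0,"ty": 0,"tz": 0,"ax": 0,"ay": 0,"az": 7}
    - {"grip": 2.5,"tx": 0,"ty": 0,"tz": 0,"ax": 0,"ay": 0,"az": 7}
    - {"grip": 2.5,"tx": 0,"ty": 0,"tz": 0,"ax": 0,"ay": 0,"az": 7}
    - {"grip": 2.5,"tx": 0,"ty": 0,"tz": 0,"ax": 0,"ay": 0,"az": 7}
    - {"grip": 2.5,"tx": 0,"ty": 0,"tz": 0,"ax": 0,"ay": 0,"az": 7}
    - {"grip": 2.5,"tx": 0,"ty": 0,"tz": 0,"ax": 0,"ay": 0,"az": 7}
    - {"grip": 2.5,"tx": 0,"ty": 0,"tz": 0,"ax": 0,"ay": 0,"az": 7}

```text
time: 15.18
tool_pos: [550.3, -159.5, 84.6]
tcp_rot: [179.9, -0.0, 45.6]
ft_force: [-0.3, 0.5, -4.2]
finger_gap: 32.1
```

step_arm:
  plan:
    - {"grip": 2.5,"tx": 0,"ty": 0,"tz": 0,"ax": 0,"ay": 0,"az": 7}
    - {"grip": 2.5,"tx": 0,"ty": 0,"tz": 0,"ax": 0,"ay": 0,"az": 7}
    - {"grip": 2.5,"tx": 0,"ty": 0,"tz": 0,"ax": 0,"ay": 0,"az": 7}
    - {"grip": 2.5,"tx": 0,"ty": 0,"tz": 0,"ax": 0,"ay": 0,"az": 7}
    - {"grip": 2.5,"tx": 0,"ty": 0,"tz": 0,"ax": 0,"ay": 0,"az": 7}
    - {"grip": 2.5,"tx": 0,"ty": 0,"tz": 0,"ax": 0,"ay": 0,"az": 7}
    - {"grip": 2.5,"tx": 0,"ty": 0,"tz": 0,"ax": 0,"ay": 0,"az": 7}
    - {"grip": 2.5,"tx": 0,"ty": 0,"tz": 0,"ax": 0,"ay": 0,"az": 0}

```text
time: 15.85
tool_pos: [550.3, -159.4, 84.5]
tcp_rot: [180.0, -0.1, -3.4]
ft_force: [-0.8, -0.2, -3.6]
finger_gap: 31.8
```

```bash
python3 -c "
from h import *
st()
rel([550,-161,-14],-4.4)
a=snapshot('side')[:,:,::-1];b=snapshot('top')[:,:,::-1]
o=np.hstack([cv2.resize(x,(400,300),interpolation=3) for x in (a,b)])
o=np.uint8(255*(np.clip(o/255.,0,1)**.5));cv2.imwrite('pics/r.png',o)
"
```

```text
15.85 [ 550.3 -159.4   84.5] [ 1.7998e+02 -5.0000e-02 -3.3600e+00] [-0.8 -0.2 -3.6] [ 0.02 -0.04 -0.03] 31.790600950465155
F in tool [-0.8  0.3  3.6]
R 380.8 ang -92.7
shift cm [-0.03  0.16  9.85] turn [ 0.  -0.1  1. ] rows>= 2.4
```

View pics/r.png

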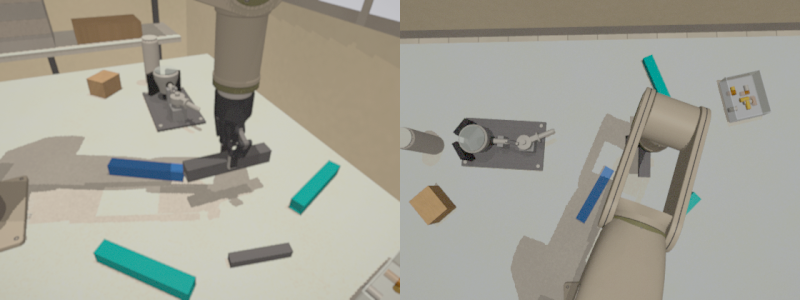

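step_arm:
  plan:
    - {"grip": 2.5,"tx": 0,"ty": 0,"tz": 2,"ax": 0,"ay": 0,"az": 0}
    - {"grip": 2.5,"tx": 0,"ty": 0,"tz": 2.5,"ax": 0,"ay": 0,"az": 0}
    - {"grip": 2.5,"tx": 0,"ty": 0,"tz": 2.5,"ax": 0,"ay": 0,"az": 0}
    - {"grip": 2.5,"tx": 0,"ty": 0,"tz": 1.5,"ax": 0,"ay": 0,"az": 0}
    - {"grip": 2.5,"tx": 0,"ty": 0,"tz": 0.7,"ax": 0,"ay": 0,"az": 0}
    - {"grip": 2.5,"tx": 0,"ty": 0,"tz": 0.4,"ax": 0,"ay": 0,"az": 0}
    - {"grip": 2.5,"tx": 0,"ty": 0,"tz": 0,"ax": 0,"ay": 0,"az": 0}
    - {"grip": 2.5,"tx": 0,"ty": 0,"tz": 0,"ax": 0,"ay": 0,"az": 0}

```text
time: 16.62
tool_pos: [550.9, -159.3, -11.2]
tcp_rot: [180.0, -0.1, -3.0]
ft_force: [1.0, -0.1, -3.5]
finger_gap: 31.8
```

step_arm:
  plan:
    - {"grip": 2.5,"tx": 0,"ty": 0,"tz": 0.1,"ax": 0,"ay": 0,"az": 0}
    - {"grip": 2.5,"tx": 0,"ty": 0,"tz": 0.1,"ax": 0,"ay": 0,"az": 0}
    - {"grip": 2.5,"tx": 0,"ty": 0,"tz": 0,"ax": 0,"ay": 0,"az": 0}

```text
time: 16.87
tool_pos: [550.5, -159.1, -13.7]
tcp_rot: [180.0, -0.1, -3.0]
ft_force: [0.2, 0.0, -3.5]
finger_gap: 32.2
```

step_arm:
  plan:
    - {"grip": 2.5,"tx": 0,"ty": 0,"tz": 0.1,"ax": 0,"ay": 0,"az": 0}
    - {"grip": 2.5,"tx": 0,"ty": 0,"tz": 0.1,"ax": 0,"ay": 0,"az": 0}
    - {"grip": 2.5,"tx": 0,"ty": 0,"tz": 0,"ax": 0,"ay": 0,"az": 0}

```text
time: 17.12
tool_pos: [549.8, -158.8, -16.7]
tcp_rot: [-180.0, 0.0, -3.0]
ft_force: [-0.1, -0.0, -4.5]
finger_gap: 31.9
```

step_arm:
  plan:
    - {"grip": 2.5,"tx": 0,"ty": 0,"tz": 0.1,"ax": 0,"ay": 0,"az": 0}
    - {"grip": 2.5,"tx": 0,"ty": 0,"tz": 0,"ax": 0,"ay": 0,"az": 0}

```text
time: 17.28
tool_pos: [549.8, -158.8, -17.7]
tcp_rot: [-180.0, 0.0, -3.0]
ft_force: [-0.3, 0.5, -2.9]
finger_gap: 31.5
```

step_arm:
  plan:
    - {"grip": 2.5,"tx": 0,"ty": 0,"tz": 0.1,"ax": 0,"ay": 0,"az": 0}
    - {"grip": 2.5,"tx": 0,"ty": 0,"tz": 0,"ax": 0,"ay": 0,"az": 0}

```text
time: 17.45
tool_pos: [550.0, -158.9, -18.2]
tcp_rot: [180.0, -0.0, -3.0]
ft_force: [-2.1, 0.8, 0.1]
finger_gap: 32.1
```

step_arm:
  plan:
    - {"grip": 2.5,"tx": 0,"ty": 0,"tz": 0.05,"ax": 0,"ay": 0,"az": 0}
    - {"grip": 2.5,"tx": 0,"ty": 0,"tz": 0,"ax": 0,"ay": 0,"az": 0}
    - {"grip": 7,"tx": 0,"ty": 0,"tz": 0,"ax": 0,"ay": 0,"az": 0}
    - {"grip": 7,"tx": 0,"ty": 0,"tz": 0,"ax": 0,"ay": 0,"az": 0}
    - {"grip": 7,"tx": 0,"ty": 0,"tz": 0,"ax": 0,"ay": 0,"az": 0}
    - {"grip": 7,"tx": 0,"ty": 0,"tz": 0,"ax": 0,"ay": 0,"az": 0}
    - {"grip": 7,"tx": 0,"ty": 0,"tz": 0,"ax": 0,"ay": 0,"az": 0}
    - {"grip": 7,"tx": 0,"ty": 0,"tz": 0,"ax": 0,"ay": 0,"az": 0}

```text
time: 18.12
tool_pos: [550.0, -158.9, -19.0]
tcp_rot: [180.0, -0.0, -3.0]
ft_force: [0.1, 0.2, 0.4]
finger_gap: 69.6
```

step_arm:
  plan:
    - {"grip": 7,"tx": 0,"ty": 0,"tz": -1,"ax": 0,"ay": 0,"az": 0}
    - {"grip": 7,"tx": 0,"ty": 0,"tz": -2,"ax": 0,"ay": 0,"az": 0}
    - {"grip": 7,"tx": 0,"ty": 0,"tz": -3,"ax": 0,"ay": 0,"az": 0}
    - {"grip": 7,"tx": 0,"ty": 0,"tz": -3.5,"ax": 0,"ay": 0,"az": 0}
    - {"grip": 7,"tx": 0,"ty": 0,"tz": -3.5,"ax": 0,"ay": 0,"az": 0}
    - {"grip": 7,"tx": -3.5,"ty": 0,"tz": -2,"ax": 0,"ay": 0,"az": 0}
    - {"grip": 7,"tx": -3.5,"ty": 0,"tz": -2,"ax": 0,"ay": 0,"az": 0}
    - {"grip": 7,"tx": -3.5,"ty": 0,"tz": -1,"ax": 0,"ay": 0,"az": 0}

```text
time: 18.78
tool_pos: [445.4, -153.7, 164.6]
tcp_rot: [179.9, -0.2, -3.0]
ft_force: [1.0, -0.4, 1.0]
finger_gap: 70.1
```

step_arm:
  plan:
    - {"grip": 7,"tx": -1.5,"ty": 3.6,"tz": 0,"ax": 0,"ay": 0,"az": 0}
    - {"grip": 7,"tx": -1.5,"ty": 3.6,"tz": 0,"ax": 0,"ay": 0,"az": 0}
    - {"grip": 7,"tx": -1.5,"ty": 3.6,"tz": 0,"ax": 0,"ay": 0,"az": 0}
    - {"grip": 7,"tx": -1.5,"ty": 3.6,"tz": 0,"ax": 0,"ay": 0,"az": 0}
    - {"grip": 7,"tx": -1.5,"ty": 3.6,"tz": 0,"ax": 0,"ay": 0,"az": 0}
    - {"grip": 7,"tx": -1.5,"ty": 3.6,"tz": 0,"ax": 0,"ay": 0,"az": 0}
    - {"grip": 7,"tx": -1,"ty": 3,"tz": 0,"ax": 0,"ay": 0,"az": 0}
    - {"grip": 7,"tx": 0,"ty": 0,"tz": 0,"ax": 0,"ay": 0,"az": 0}

```text
time: 19.45
tool_pos: [329.5, -398.5, 162.0]
tcp_rot: [179.8, 0.0, -3.3]
ft_force: [1.0, 0.3, 0.3]
finger_gap: 69.9
```

```bash
python3 -c "
from h import *
st()
a=snapshot('side')[:,:,::-1];b=snapshot('top')[:,:,::-1]
cv2.imwrite('pics/s_side.png',a);cv2.imwrite('pics/s_top.png',b)
o=np.hstack([cv2.resize(x,(400,300),interpolation=3) for x in (a,b)])
o=np.vstack([o,np.hstack([cv2.resize(a[80:205,170:336],(400,300)),cv2.resize(b[140:260,80:240],(400,300))])])
o=np.uint8(255*(np.clip(o/255.,0,1)**.5));cv2.imwrite('pics/s.png',o)
"
```

```text
19.45 [ 329.5 -398.5  162. ] [ 1.7983e+02  1.0000e-02 -3.2700e+00] [1.  0.3 0.3] [0.   0.06 0.02] 69.93487178078418
F in tool [ 1.  -0.3 -0.3]
R 663.8 ang -111.1
```

View pics/s.png

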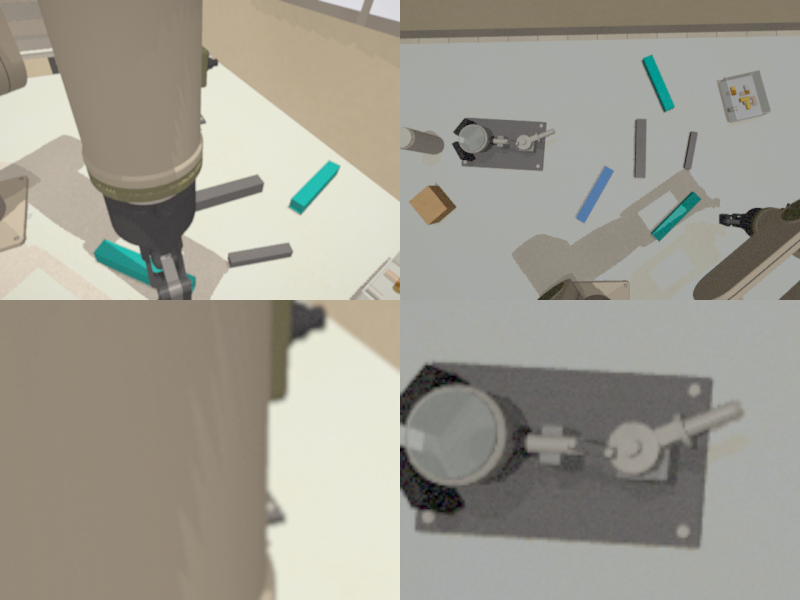

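```bash
python3 -c "
from h import *
t=onz('top',(216,184),85)
for h in(85,95,105):
  p=onz('top',(173.8,198.9),h);d=t-p;print(t.round(1),p.round(1),np.hypot(d[0],d[1]).round(1),np.degrees(np.arctan2(d[1],d[0])).round(1))
d=t[:2]-[568,221];print(np.degrees(np.arctan2(d[1],d[0])))
im=cv2.imread('pics/s_top.png')
cv2.imwrite('pics/t.png',cv2.resize(np.uint8(255*(im[165:215,160:225]/255.)**.5),None,fx=11,fy=11,interpolation=2))
"
```

```text
[602.4 124.3  85. ] [569.9 221.6  85. ] 102.6 -71.5
[602.4 124.3  85. ] [568.5 219.1  95. ] 100.7 -70.3
[602.4 124.3  85. ] [567.1 216.7 105. ] 98.9 -69.1
-70.42236594572968
```

View pics/t.png

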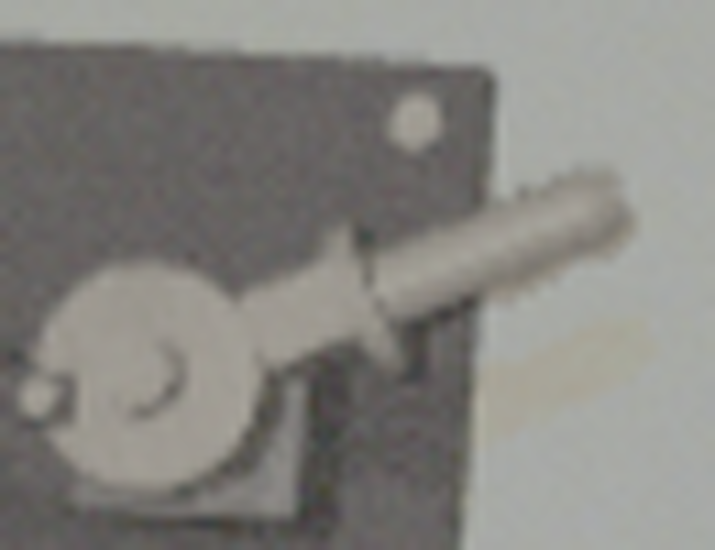

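```bash
python3 -c "
from h import *
a=cv2.imread('pics/top0.png');b=cv2.imread('pics/s_top.png')
for im in(a,b):
  cs,_=cv2.findContours((im.max(2)<70).astype(np.uint8)*255,0,1)
  print([tuple(np.round(v,1) for v in cv2.minAreaRect(c)) for c in cs if cv2.contourArea(c)>200 and 310<c[:,0,0].mean()<430 and 150<c[:,0,1].mean()<260])
print(hand_in())"
```

```text
[(array([406. , 210.3]), array([11.4, 53.6]), np.float64(10.4)), (array([335.7, 207.3]), array([16.5, 82.1]), np.float64(2.5))]
[(array([405.8, 211. ]), array([11.4, 54.9]), np.float64(10.4)), (array([335.7, 207.1]), array([16.4, 82. ]), np.float64(1.2))]
the job is handed in; nothing more can be done
None
```

The clamp is shut and the job is handed in, finished at about 19.5 s on the robot's clock. The bar went fully onto the stub until the collar stopped it (about 14 N). I swung it about 56°, past the dead point and against the closed stop (about 15 N), then backed off 4°. The bar then came off freely and was lowered onto the counter at almost its original spot, about 380 mm from the clamp pivot, before the gripper let go.

**Last checks:**
- **Lever:** it appears at about -70° in the top view, against -120° at the start. That is about 0.87 rad of the 0.9 stop, short by roughly my measurement error; the stop reaction says it is home.
- **Bar:** it lies flat, in the same place as at the start to within a pixel and turned about 1°.
- **Stock:** unchanged within measurement error.
- **Arm:** clear of everything, with no contact force.

**What failed or disagreed:**
- **First grasp:** it missed because the real fingertips sit about 28–30 mm higher than the reported tool position. I measured the difference in the side view and grasped lower.
- **Finger gap:** it read about 32 mm on the 34 mm bar.
- **Side camera:** it disagreed with the top view by about 2–3 mm.
- **Final side view:** the arm blocked the clamp, so the lever was checked only from the top view and by force.

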